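Slide the lens carriage to its click stop

ROBOT

A 6-joint arm with a two-finger parallel gripper is mounted at the origin on the work surface. World frame = base frame: x ahead of the robot, y to its left, z up, the work surface at z = 0. Lengths are in mm, angles in degrees, forces in N, time in s.
With the tool pointing down it reaches from about 350 to 850 mm from the base axis. Payload 8.1 kg.
Tool frame: the origin (TCP) lies on the centre line of the jaws, within the pads' length; the fingertips stand 19 mm ahead of it and the grasp point (between the pads) is the TCP; z points along the fingers, y is the direction in which the jaws open and shut (so a half turn about z gives the same grasp; the last joint's range is limited). The gripper opens to 85 mm and grips with 20 to 120 N. Pads are 22 mm wide; open, the fingers measure 114 mm over their backs; the gripper's body (76 mm by 85 mm) begins 54 mm behind the grasp point. The pads swing forward as they close: fully open they stand 13 mm farther back than shut.
Start: joints at [-72.216, 7.471, 85.268, -0, 87.261, -4.893], TCP at [231.348, -553.61, 250.292] pointing down, gripper open.
Joint ranges: [-169.43, 169.43], [-51.17, 129.36], [1.28, 143.12], [-76.62, 256.62], [0, 156.53], [-152.29, 152.29]. Speed limits (degrees/s): [136.94, 136.94, 159.86, 180, 180, 180].

INTERFACE

Orientations are given as [roll, pitch, yaw] about the fixed x, y, z axes, in that order (R = Rz(yaw) Ry(pitch) Rx(roll)).
In Python, from bench import r, viewer gives the robot as it stands.
- The arm moves only by the tool carry_out, never from a script. Its argument "commands" is a list that holds one entry, the list of rows, each a list of 7 numbers: the finger opening in mm, from 0 to 85.4, then the shift along the tool's x, y, z in mm, then the turn, a rotation vector about the tool's x, y, z in degrees. A call has 1 to 5 rows; each row is the pose to reach, as a shift and turn from the pose commanded when the call began, along the tool's axes at that moment; what a row does not reach only later rows make up. A row lasts 1/8 s, in which the tool goes at most 62.5 mm and 10.7 degrees, less where a joint would pass 70% of its speed; a pose out of reach is approached as far as the arm can. A call with a gripper value outside its range is refused whole. The fingers move at their own pace and stop on an object; "grip_force" is the grip in N (left out, the last holds). Time passes only in rows, so rows that repeat a pose let the fingers close. It gives the time, the measured TCP pose, the force and the opening at its end, in the units of the state.
- r.sense(): the state, without advancing time (a new reading comes with each control period).
- viewer.snapshot(name): name is "side" or "top" or "wrist"; returns the picture (400x640x3 uint8, red, green, blue); there is no depth.
- viewer.calibration(name): a dict with "camera_matrix" (3x3 intrinsics, pixels), "rvec" (rotation vector, rad) and "tvec" (3), from world to camera coordinates, as OpenCV has them. Camera axes: x right, y down, z forward; pixel columns grow to the right and rows downward; lengths in mm; the calibration is good to about 2 mm. The wrist camera is an equidistant fisheye: a pixel r from the principal point sees the ray r / f radians off the axis. A picture is of the moment at which its call begins: read the wrist's pose just before it. calibration takes no time and is no camera call; for the wrist camera it gives the pose at the moment of the call.
- r.hand_in(): hands the job in, once; it reports no verdict.
The state is a dict: "time": time; "joint_pos": joint angles; "qd": joint speeds; "joint_efforts": joint torques, N m; "tool_pos": TCP position; "tcp_rot": TCP orientation; "ft_force": force on the tool from outside, world axes, zero at the start; "wrist_torque": the same for the moment, N m; "finger_gap": finger opening in mm.
Only numpy, scipy, OpenCV 4.12 (cv2) and the standard library are available. Lean on these libraries where they do the work, as an engineer would, in place of code of your own. Each camera call takes 0.05 s, during which the arm holds its last target. There are 200 camera calls.

TASK

Gently push the lens carriage along the rail with your fingertips, towards the plate with the two ridges, until the sprung ball under the carriage drops into the groove between the ridges and the carriage stays there. Do not pinch or lift anything: push only on the carriage, keep off the lens and its post, and let the pliers, the tape roll and the small carton stay where they are. Finish with the hand clear.

Things in the scene. Friction and masses are not known exactly. Their poses are not given: they have to be found in the camera images.
- rail: Aluminium rail fixed flat on the bench, 600 mm long along its own y axis, 40 mm wide, top 22 mm above the bench; a black foot at each end (70 mm wide, 16 mm long, 32 mm high). Origin: middle of its underside. Two steel plates are fixed on its top, one on either side of the carriage, either one on the +y side, 110 to 180 mm from the middle.
- carriage: Dark grey carriage astride the rail, sliding along the rail's y axis (its own y too), 230 mm either way from the middle; starts within 30 mm of the middle. Block 64 mm wide, 80 mm long, 34 to 58 mm above the bench, cheeks down both sides of the rail. Origin at bench height under its middle: flat end faces at y = -40 and +40 mm. Sliding takes 1 to 2 N. A sprung ball sits under its middle.
- ridged_plate: Steel plate on the rail, 26 mm wide, 56 mm long, 2 mm thick, with two half-round ridges across it, 10 mm either side of its middle, tops 31 mm above the bench. Origin at bench height under its middle. The carriage passes over it; only the ball touches the ridges: it meets the first about 20 mm short of the groove, and riding over it (crest 10 mm short) takes a push of 6 to 9 N.
- groove (a point): Middle of the groove between the ridges, 27 mm above the bench. The carriage is seated when its origin is here in plan. From some 7 mm short the ball drops and pulls the carriage on by itself to the middle, and the push felt falls to nothing. Pushing it out again, either way, takes 6 to 9 N: pushed too far it passes the stop, but it may be pushed back from the other end.
- flat_plate: Steel plate on the rail, 26 mm wide, 56 mm long, 2 mm thick, flat, with no ridges: not the stop. The carriage passes over it without touching. Origin at bench height under its middle.
- lens_post (a joint): How far the lens post is drawn up out of its holder on the carriage, in m: 0 is fully down, as at the start. The holder is 22 mm in diameter, to 72 mm above the bench; the lens mount on the post is a disc 28 mm in diameter and 10 mm thick, facing along the rail, its top 104 mm above the bench.
- pliers: Loose long-nose pliers with yellow handles, lying flat beyond the rail, about 155 mm long, 62 mm wide and 14 mm high. Origin at the pivot, on the bench. Leave alone.
- tape_roll: Loose white roll of tape lying flat beyond the rail, 68 mm in diameter, 22 mm high. Origin at the middle of its underside. Leave alone.
- carton: Loose small cardboard box on the robot's side of the rail, 60 x 85 mm and 35 mm high. Origin at the middle of its underside. Leave alone.

How it is judged:
By the outcome, as a careful person would: the job done as asked, in the order asked, and still so for the second after the job is handed in, with the robot touching nothing.
It also fails if it takes over 48 s, if anything falls off the work surface, if the arm or the gripper's body presses on something with over 40 N, if the wrist force passes 120 N, or if a joint passes its speed limit or range.

## Working session

There is one attempt and no reset: what is moved stays moved. The work goes in short steps, Python scripts to look and compute and a tool call to move; the robot and the scene stay as the last step left them, time stands still between calls to the robot, and variables do not carry over. Pictures are saved under pics/ and viewed, about 8 in all and at most 12, crops included, and the job is handed in when it is done.

Besides the shell and the picture viewer there is one more tool, called after "Call:" as a command line: name --argument value ..., lists and objects as JSON in quotes. carry_out: Moves the arm, as the interface text tells. Its arguments: {"type":"object","properties":{"commands":{"type":"array","items":{"type":"array","items":{"type":"array","items":{"type":"number"}}}},"grip_force":{"type":"number"}},"required":["commands"]}

```bash
ls; mkdir -p pics
python3 - <<'E'
from bench import r, viewer
import cv2
for n in ("top","side"):
    cv2.imwrite(f"pics/{n}0.png", viewer.snapshot(n)[:,:,::-1])
    print(n, viewer.calibration(n))
s=r.sense(); print(s)
E
```

```text
pics
top {'camera_matrix': array([[388.18466458,   0.        , 320.35822209],
       [  0.        , 388.18466458, 204.09595379],
       [  0.        ,   0.        ,   1.        ]]), 'rvec': array([ 2.14715448, -2.17098454,  0.16644096]), 'tvec': array([  3.72488494, 536.25195688, 728.51475762])}
side {'camera_matrix': array([[478.95441817,   0.        , 326.04873759],
       [  0.        , 478.95441817, 200.20677972],
       [  0.        ,   0.        ,   1.        ]]), 'rvec': array([ 0.58687358, -2.55852236,  1.3302177 ]), 'tvec': array([498.82340098, 190.03843051, 698.94912652])}
{'time': 0.1, 'joint_pos': array([-7.22163324e+01,  7.51045585e+00,  8.53242784e+01,  3.66616672e-04,
        8.72607257e+01, -4.89173919e+00]), 'qd': array([ 0.04912755, -0.05882361, -0.13187192,  0.0822355 , -0.00672372,
       -0.05858481]), 'joint_efforts': array([ 6.85845844e-04, -5.70949101e+01, -5.01943016e+01, -2.90573544e-04,
        8.08326731e-03, -6.68429971e-05]), 'tool_pos': array([ 231.19878841, -553.16266557,  249.34081501]), 'tcp_rot': array([-1.79904919e+02, -8.50500912e-03,  2.26753819e+01]), 'ft_force': array([ 0.00787333, -0.03794729, -0.78599155]), 'wrist_torque': array([ 0.00933472, -0.05486717,  0.01154409]), 'finger_gap': 85.11400372938313}
```

View pics/top0.png

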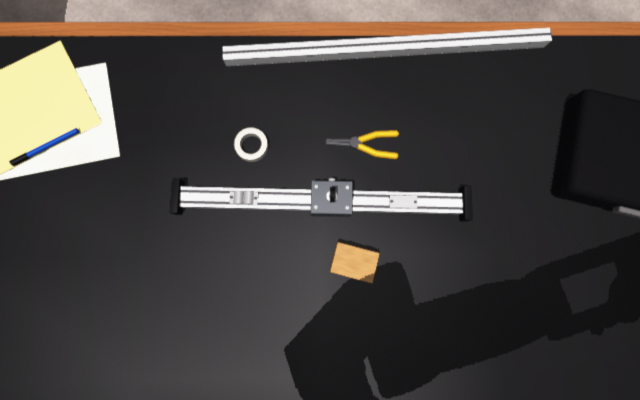

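View pics/side0.png

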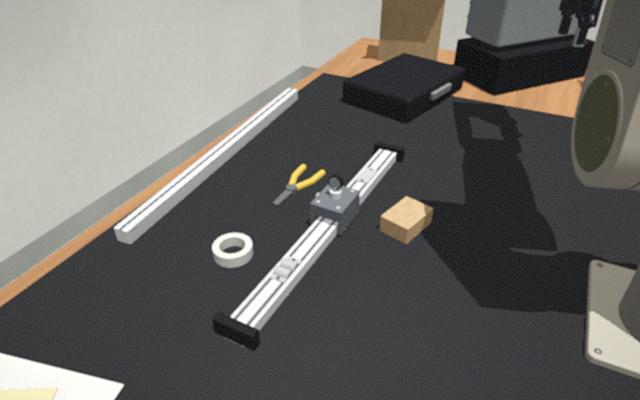

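The top view shows the ridged plate at about (244,198), the carriage at (332,197) and the flat plate at (403,201). The carton is at (355,262), the tape at (251,144) and the pliers at (360,144). The side view agrees, with the ridges at (287,268). Next I'll measure from an enlarged crop.

```bash
cat > h.py <<'E'
import numpy as np, cv2
from bench import r, viewer
def ray(name,uv):
    c=viewer.calibration(name); R=cv2.Rodrigues(np.array(c["rvec"]))[0]; t=np.array(c["tvec"])
    p=cv2.undistortPoints(np.array([[uv]],float),c["camera_matrix"],None)[0,0]
    return -R.T@t, R.T@np.array([p[0],p[1],1.])
def onz(name,uv,z):
    o,d=ray(name,uv); return o+d*(z-o[2])/d[2]
def proj(name,P):
    c=viewer.calibration(name)
    return cv2.projectPoints(np.array(P,float).reshape(-1,3),np.array(c["rvec"]),np.array(c["tvec"]),c["camera_matrix"],None)[0][:,0]
E
python3 - <<'E'
from h import *
im=cv2.imread("pics/top0.png")
c=im[165:285,165:485]
a=cv2.resize(c[5:60,:160],None,fx=5,fy=5,interpolation=cv2.INTER_CUBIC)
b=cv2.resize(c[5:60,150:310],None,fx=5,fy=5,interpolation=cv2.INTER_CUBIC)
cv2.imwrite("pics/crop.png",np.vstack([a,b]))
hsv=cv2.cvtColor(im,cv2.COLOR_BGR2HSV)
# rail: bright low-sat region in band
m=((hsv[:,:,2]>120)&(hsv[:,:,1]<60)).astype(np.uint8); m[:175]=0;m[225:]=0;m[:,:172]=0;m[:,480:]=0
m=cv2.morphologyEx(m,cv2.MORPH_CLOSE,np.ones((7,7)))
n,l,s,ce=cv2.connectedComponentsWithStats(m)
for i in range(1,n):
    if s[i][4]>300:
        rc=cv2.minAreaRect(np.argwhere(l==i)[:,::-1].astype(np.float32)); 
        print(s[i],[onz("top",p,22).round(1).tolist() for p in cv2.boxPoints(rc)])
mc=((hsv[:,:,1]>80)&(hsv[:,:,2]>60)).astype(np.uint8); mc[:230]=0; mc[290:]=0; mc[:,:320]=0; mc[:,390:]=0
rc=cv2.minAreaRect(np.argwhere(mc>0)[:,::-1].astype(np.float32)); print("carton",[onz("top",p,35).round(1).tolist() for p in cv2.boxPoints(rc)])
for nme,uv,z in (("tape",(251,144),22),("carr",(332,197),58),("ridge",(244,198),28),("flat",(403,201),24)): print(nme,onz("top",uv,z).round(1))
E
```

```text
[ 180  178  283   36 6239] [[532.5, 278.6, 22.0], [602.8, 279.3, 22.0], [581.6, -293.4, 22.0], [510.9, -287.0, 22.0]]
carton [[402.9, -16.5, 35.0], [463.7, -32.9, 35.0], [441.5, -117.8, 35.0], [381.0, -100.5, 35.0]]
tape [663.7 137.9  22. ]
carr [546.9 -24.3  58. ]
ridge [551.2 149.5  28. ]
flat [ 542.6 -168.9   24. ]
```

View pics/crop.png

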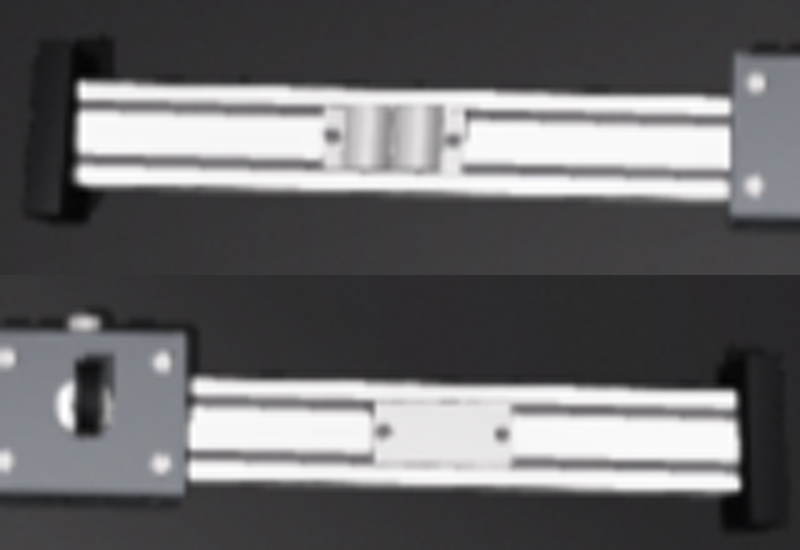

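Run:
```python
from h import *
A=lambda X,Y,z:onz("top",(165+(X+.5)/5-.5,170+(Y+.5)/5-.5),z)
B=lambda X,Y,z:onz("top",(315+(X+.5)/5-.5,170+(Y-275+.5)/5-.5),z)
L=A(78,133.5,22);R_=B(738,441,22)
u=(L-R_)/np.linalg.norm(L-R_); print("rail ends",L.round(1),R_.round(1),"len",np.linalg.norm(L-R_).round(1),"yaw of +y from world y",np.degrees(np.arctan2(-u[0],u[1])).round(2))
print("rail mid",((L+R_)/2).round(1),"width",np.linalg.norm(A(400,88,22)-A(400,192,22)).round(1))
s=lambda p:(p-(L+R_)/2)@u
for n,p in (("ridge c",A(394,137,24)),("ridge end-",A(466,139,24)),("ridge end+",A(324,136,24)),("groove",A(391,137,27)),("flat c",B(443,433,24)),
 ("carr +end",A(732,136,58)),("carr -end",B(187,414,58)),("lens",B(90,397,104))): print(n,p.round(1),"s",s(p).round(1))
print("width",np.linalg.norm(A(735,55,58)-A(735,218,58)).round(1), "w mid",((A(735,55,58)+A(735,218,58))/2).round(1))
```

```text
rail ends [556.8 277.9  22. ] [ 538.1 -289.4   22. ] len 567.6 yaw of +y from world y -1.89
rail mid [547.4  -5.7  22. ] width 42.2
ridge c [553.8 151.5  24. ] s 157.3
ridge end- [552.7 122.7  24. ] s 128.5
ridge end+ [554.5 179.4  24. ] s 185.2
groove [553.4 152.1  27. ] s 157.9
flat c [ 542.2 -169.3   24. ] s -163.6
carr +end [547.6  16.   58. ] s 21.7
carr -end [545.7 -62.8  58. ] s -57.1
lens [545.2 -23.2 104. ] s -17.6
width 63.3 w mid [547.6  14.8  58. ]
```

The plate lengths, rail length and carriage width all match the sizes given. The carriage centre is at s ≈ -17.5 and the groove at s ≈ 157.6, so it must travel about 175 mm towards +y. I'll push with closed fingers, with tool x along the rail (yaw 88.1).

Call:
carry_out --commands '[[[0, 45.7, -28.4, 0, 0, 0, -6.5], [0, 91.5, -56.8, 0, 0, 0, -13], [0, 137, -85, 0, 0, 0, -19.6], [0, 183, -113.7, 0, 0, 0, -26.2], [0, 228.7, -142, 0, 0, 0, -32.7]]]' --grip_force 20

```text
time: 0.72
tool_pos: [388.2, -332.7, 249.9]
tcp_rot: [-180.0, -0.0, 55.6]
ft_force: [0.4, -1.6, -0.1]
finger_gap: -0.2
```

Call:
carry_out --commands '[[[0, 54, 0.8, 0, 0, 0, -6.5], [0, 108, 1.6, 0, 0, 0, -13], [0, 161.6, 2.4, 0, 0, 0, -19.6], [0, 215.4, 3.2, 0, 0, 0, -26.2], [0, 269.3, 4, 0, 0, 0, -32.7]]]'

```text
time: 1.35
tool_pos: [544.5, -113.4, 249.9]
tcp_rot: [-180.0, -0.0, 88.3]
ft_force: [-0.2, -1.5, 0.1]
finger_gap: -0.1
```

Call:
carry_out --commands '[[[0, 0, 0, 50, 0, 0, 0], [0, 0, 0, 100, 0, 0, 0], [0, 0, 0, 140, 0, 0, 0], [0, 0, 0, 165, 0, 0, 0], [0, 0, 0, 165, 0, 0, 0]]]'

```text
time: 1.98
tool_pos: [541.5, -114.3, 82.3]
tcp_rot: [-179.7, -0.1, 88.1]
ft_force: [0.0, -1.0, -0.9]
finger_gap: 0.1
```

Run:
```python
from h import *
s=r.sense(); print(s["tool_pos"],s["tcp_rot"],s["ft_force"])
im=viewer.snapshot("side")[:,:,::-1]
cv2.imwrite("pics/side1.png",cv2.resize(im[90:330,200:520],None,fx=2.5,fy=2.5))
p=np.array(s["tool_pos"]); print(proj("side",[p,p-[0,0,19]]).round(1))
```

```text
[ 541.51630687 -114.32105696   82.31544665] [-1.79665909e+02 -9.19408471e-02  8.80758383e+01] [ 0.03495707 -0.97378036 -0.91413263]
[[357.4 162. ]
 [357.  170.4]]
```

View pics/side1.png

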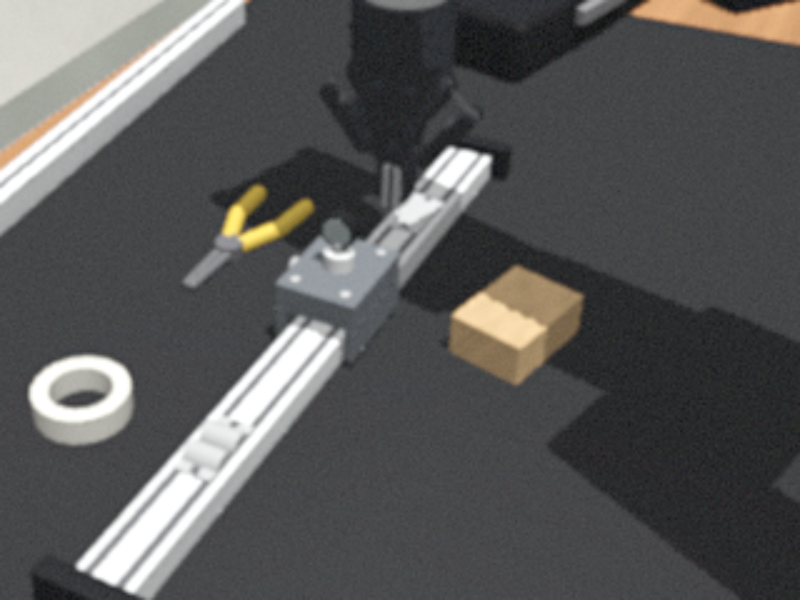

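The side view shows the closed fingertips at crop (392,205), above the rail behind the carriage and matching the projected tip. The carriage, carton (515,325), tape and pliers have not moved. Next I lower and approach.

Call:
carry_out --commands '[[[0, 0, 0, 12, 0, 0, 0], [0, 0, 0, 23, 0, 0, 0], [0, 8, 0, 23, 0, 0, 0], [0, 18, 0, 23, 0, 0, 0], [0, 25, 0, 23, 0, 0, 0]]]'

```text
time: 2.65
tool_pos: [545.1, -89.2, 62.8]
tcp_rot: [180.0, -0.0, 88.1]
ft_force: [0.6, -0.5, 0.9]
finger_gap: -0.1
```

Call:
carry_out --commands '[[[0, 4, 0, 0, 0, 0, 0], [0, 8, 0, 0, 0, 0, 0], [0, 12, 0, 0, 0, 0, 0], [0, 16, 0, 0, 0, 0, 0], [0, 20, 0, 0, 0, 0, 0]]]'

```text
time: 3.28
tool_pos: [545.4, -70.2, 62.3]
tcp_rot: [-180.0, 0.0, 88.1]
ft_force: [-0.1, -1.8, -0.6]
finger_gap: -0.2
```

Call:
carry_out --commands '[[[0, 4, 0, 0, 0, 0, 0], [0, 8, 0, 0, 0, 0, 0], [0, 12, 0, 0, 0, 0, 0], [0, 16, 0, 0, 0, 0, 0], [0, 20, 0, 0, 0, 0, 0]]]'

```text
time: 3.9
tool_pos: [546.1, -49.9, 62.3]
tcp_rot: [180.0, 0.0, 88.1]
ft_force: [-0.4, -1.9, -0.5]
finger_gap: -0.2
```

Run:
```python
from h import *
s=r.sense(); print(s["tool_pos"],s["tcp_rot"],s["ft_force"])
im=viewer.snapshot("side")[:,:,::-1]
cv2.imwrite("pics/side2.png",cv2.resize(im[90:330,200:520],None,fx=2.5,fy=2.5))
```

```text
[546.12681194 -49.85841512  62.32239085] [1.79996800e+02 5.01881924e-04 8.80767084e+01] [-0.3974071  -1.86951932 -0.45783578]
```

View pics/side2.png

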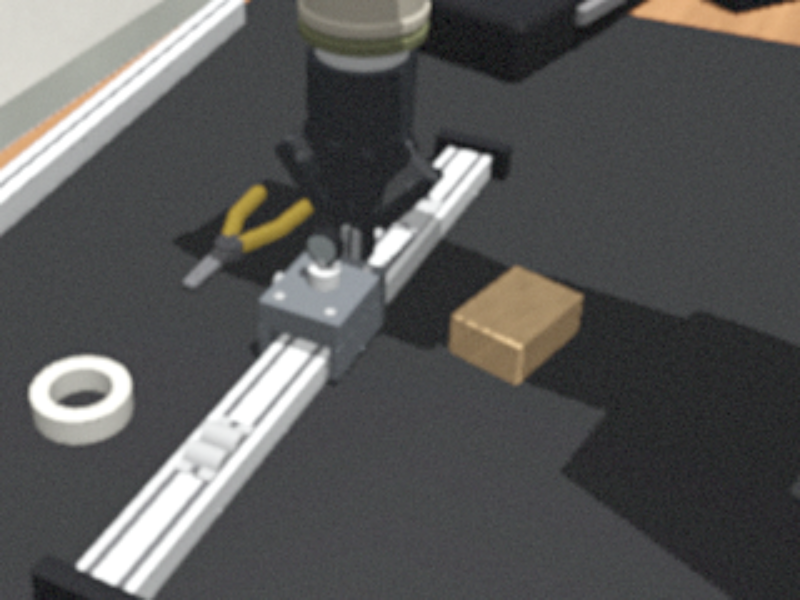

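The side view shows the fingers behind the carriage's near end face at about (350,245). They are off the post, and the gripper body is clear above the lens. The carriage slides at about 1.8 N. I'll carry on to short of the ridge.

Call:
carry_out --commands '[[[0, 5, 0, 0, 0, 0, 0], [0, 10, 0, 0, 0, 0, 0], [0, 15, 0, 0, 0, 0, 0], [0, 20, 0, 0, 0, 0, 0], [0, 25, 0, 0, 0, 0, 0]]]'

```text
time: 4.58
tool_pos: [547.0, -24.8, 62.3]
tcp_rot: [180.0, -0.0, 88.1]
ft_force: [0.6, -2.0, 0.6]
finger_gap: 0.6
```

Call:
carry_out --commands '[[[0, 5, 0, 0, 0, 0, 0], [0, 10, 0, 0, 0, 0, 0], [0, 15, 0, 0, 0, 0, 0], [0, 20, 0, 0, 0, 0, 0], [0, 25, 0, 0, 0, 0, 0]]]'

```text
time: 5.2
tool_pos: [547.8, 0.2, 62.3]
tcp_rot: [180.0, -0.0, 88.1]
ft_force: [-0.6, -2.0, 0.5]
finger_gap: -0.1
```

Call:
carry_out --commands '[[[0, 5, 0, 0, 0, 0, 0], [0, 10, 0, 0, 0, 0, 0], [0, 15, 0, 0, 0, 0, 0], [0, 20, 0, 0, 0, 0, 0], [0, 25, 0, 0, 0, 0, 0]]]'

```text
time: 5.82
tool_pos: [548.6, 25.2, 62.3]
tcp_rot: [180.0, 0.0, 88.1]
ft_force: [0.0, -2.1, 1.5]
finger_gap: -0.3
```

Call:
carry_out --commands '[[[0, 5, 0, 0, 0, 0, 0], [0, 10, 0, 0, 0, 0, 0], [0, 15, 0, 0, 0, 0, 0], [0, 20, 0, 0, 0, 0, 0], [0, 25, 0, 0, 0, 0, 0]]]'

```text
time: 6.45
tool_pos: [549.4, 50.2, 62.3]
tcp_rot: [-180.0, -0.0, 88.1]
ft_force: [-0.3, -1.7, 1.0]
finger_gap: 0.0
```

Run:
```python
from h import *
s=r.sense(); print(s["tool_pos"],s["tcp_rot"],s["ft_force"])
im=viewer.snapshot("top")[:,:,::-1]
cv2.imwrite("pics/top2.png",im)
cv2.imwrite("pics/top2c.png",cv2.resize(im[170:230,170:330],None,fx=5,fy=5,interpolation=cv2.INTER_CUBIC))
```

```text
[549.41381595  50.16178265  62.26211788] [-1.79991825e+02 -1.81899888e-03  8.80750485e+01] [-0.28381165 -1.7147108   0.9928637 ]
```

View pics/top2c.png

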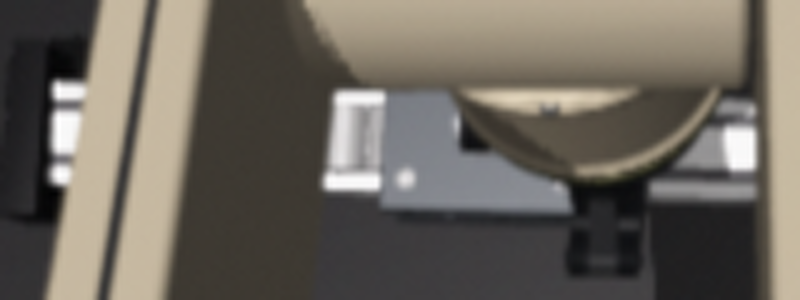

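The carriage's leading edge shows at crop X≈382 (pixel 246, 200), and part of the ridged plate is still visible just left of it. I'll compute the distance remaining.

Run:
```python
from h import *
p=onz("top",(246,200),58); print("lead edge",p.round(1),"centre y",(p[1]-40).round(1),"remaining to 152:",(152-p[1]+40).round(1), "TCP+51:",101.2)
```

```text
lead edge [542.6 140.3  58. ] centre y 100.3 remaining to 152: 51.7 TCP+51: 101.2
```

Call:
carry_out --commands '[[[0, 5, 0, 0, 0, 0, 0], [0, 10, 0, 0, 0, 0, 0], [0, 15, 0, 0, 0, 0, 0], [0, 20, 0, 0, 0, 0, 0], [0, 24, 0, 0, 0, 0, 0]]]'

```text
time: 7.12
tool_pos: [550.3, 74.2, 62.3]
tcp_rot: [-180.0, -0.0, 88.1]
ft_force: [-0.2, -1.1, -0.5]
finger_gap: -0.1
```

Call:
carry_out --commands '[[[0, 1, 0, 0, 0, 0, 0], [0, 2, 0, 0, 0, 0, 0], [0, 3, 0, 0, 0, 0, 0], [0, 4, 0, 0, 0, 0, 0], [0, 5, 0, 0, 0, 0, 0]]]'

```text
time: 7.75
tool_pos: [550.4, 78.8, 62.3]
tcp_rot: [-180.0, -0.0, 88.1]
ft_force: [-1.2, -0.7, 0.3]
finger_gap: -0.4
```

Call:
carry_out --commands '[[[0, 0.6, 0, 0, 0, 0, 0], [0, 1.2, 0, 0, 0, 0, 0], [0, 1.8, 0, 0, 0, 0, 0], [0, 2.4, 0, 0, 0, 0, 0], [0, 3, 0, 0, 0, 0, 0]]]'

```text
time: 8.38
tool_pos: [550.5, 81.5, 62.3]
tcp_rot: [-180.0, 0.0, 88.1]
ft_force: [-0.9, -5.5, -0.3]
finger_gap: 0.4
```

Call:
carry_out --commands '[[[0, 0.6, 0, 0, 0, 0, 0], [0, 1.2, 0, 0, 0, 0, 0], [0, 1.8, 0, 0, 0, 0, 0], [0, 2.4, 0, 0, 0, 0, 0], [0, 3, 0, 0, 0, 0, 0]]]'

```text
time: 9.0
tool_pos: [550.6, 83.9, 62.3]
tcp_rot: [-180.0, 0.1, 88.1]
ft_force: [-1.9, -6.2, 1.1]
finger_gap: -0.0
```

Call:
carry_out --commands '[[[0, 0.6, 0, 0, 0, 0, 0], [0, 1.2, 0, 0, 0, 0, 0], [0, 1.8, 0, 0, 0, 0, 0], [0, 2.4, 0, 0, 0, 0, 0], [0, 3, 0, 0, 0, 0, 0]]]'

```text
time: 9.62
tool_pos: [550.7, 87.5, 62.3]
tcp_rot: [-180.0, 0.0, 88.1]
ft_force: [-0.9, -4.7, -0.3]
finger_gap: 0.3
```

Call:
carry_out --commands '[[[0, 0.6, 0, 0, 0, 0, 0], [0, 1.2, 0, 0, 0, 0, 0], [0, 1.8, 0, 0, 0, 0, 0], [0, 2.4, 0, 0, 0, 0, 0], [0, 3, 0, 0, 0, 0, 0]]]'

```text
time: 10.25
tool_pos: [550.8, 91.0, 62.3]
tcp_rot: [-180.0, -0.0, 88.1]
ft_force: [-0.4, -2.2, 0.2]
finger_gap: -0.3
```

Call:
carry_out --commands '[[[0, 0.4, 0, 0, 0, 0, 0], [0, 0.8, 0, 0, 0, 0, 0], [0, 1.2, 0, 0, 0, 0, 0], [0, 1.6, 0, 0, 0, 0, 0], [0, 2, 0, 0, 0, 0, 0]]]'

```text
time: 10.88
tool_pos: [550.9, 92.9, 62.3]
tcp_rot: [180.0, -0.0, 88.1]
ft_force: [-1.8, -1.2, -0.3]
finger_gap: 0.1
```

Call:
carry_out --commands '[[[0, 0.3, 0, 0, 0, 0, 0], [0, 0.6, 0, 0, 0, 0, 0], [0, 0.9, 0, 0, 0, 0, 0], [0, 1.2, 0, 0, 0, 0, 0], [0, 1.5, 0, 0, 0, 0, 0]]]'

```text
time: 11.5
tool_pos: [551.0, 94.4, 62.4]
tcp_rot: [180.0, -0.0, 88.1]
ft_force: [-0.5, -0.3, -0.2]
finger_gap: 0.1
```

Call:
carry_out --commands '[[[0, 0.4, 0, 0, 0, 0, 0], [0, 0.8, 0, 0, 0, 0, 0], [0, 1.2, 0, 0, 0, 0, 0], [0, 1.5, 0, 0, 0, 0, 0], [0, 1.5, 0, 0, 0, 0, 0]]]'

```text
time: 12.12
tool_pos: [551.0, 95.8, 62.3]
tcp_rot: [180.0, 0.0, 88.1]
ft_force: [-0.9, -0.1, 0.1]
finger_gap: 0.1
```

Call:
carry_out --commands '[[[0, -10, 0, 0, 0, 0, 0], [0, -30, 0, 0, 0, 0, 0], [0, -50, 0, 0, 0, 0, 0], [0, -60, 0, -30, 0, 0, 0], [0, -60, 0, -80, 0, 0, 0]]]'

```text
time: 12.75
tool_pos: [547.0, 33.5, 140.9]
tcp_rot: [-179.7, 0.0, 87.9]
ft_force: [-0.2, 0.5, 0.1]
finger_gap: 0.1
```

Call:
carry_out --commands '[[[0, -40, 0, -50, 0, 0, 0], [0, -90, 0, -70, 0, 0, 0], [0, -140, 0, -70, 0, 0, 0], [0, -190, 0, -70, 0, 0, 0], [0, -240, 0, -70, 0, 0, 0]]]'

```text
time: 13.38
tool_pos: [540.0, -207.1, 212.5]
tcp_rot: [180.0, 0.0, 88.0]
ft_force: [0.8, -0.3, -0.4]
finger_gap: -0.1
```

Run:
```python
from h import *
s=r.sense(); print(s["tool_pos"],s["tcp_rot"],s["ft_force"])
im=viewer.snapshot("top")[:,:,::-1]
cv2.imwrite("pics/top3c.png",np.vstack([cv2.resize(im[170:230,170:330],None,fx=5,fy=5,interpolation=cv2.INTER_CUBIC),cv2.resize(im[110:300,120:500],None,fx=800/380,fy=300/190)[:290]]))
```

```text
[ 539.98747611 -207.0586569   212.49348383] [1.79978907e+02 1.62586055e-02 8.80114888e+01] [ 0.81294506 -0.3459785  -0.41523534]
```

View pics/top3c.png

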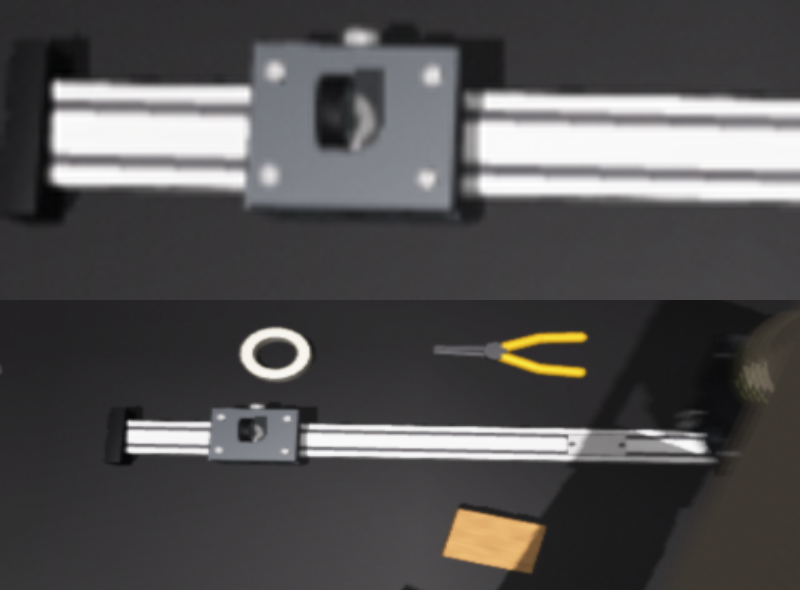

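In the top view the carriage spans crop X≈249 to 460, with no hand near it. The tape, pliers and carton look unmoved. I'll put numbers on these and hand in if they agree.

Run:
```python
from h import *
A=lambda X,Y,z:onz("top",(170+(X+.5)/5-.5,170+(Y+.5)/5-.5),z)
a,b=A(249.5,125,58),A(460.5,125,58); print(a.round(1),b.round(1),"len",np.linalg.norm(a-b).round(1),"centre",((a+b)/2).round(1),"groove y ~152")
im0=cv2.imread("pics/top0.png"); im=viewer.snapshot("top")[:,:,::-1]
def cen(im,kind):
    h=cv2.cvtColor(np.ascontiguousarray(im),cv2.COLOR_BGR2HSV); m=np.zeros(h.shape[:2],bool)
    if kind=="tape": m[120:168,225:275]=(h[120:168,225:275,2]>120)
    if kind=="pliers": m[120:168,320:405]=(h[120:168,320:405,1]>120)&(h[120:168,320:405,2]>80)
    if kind=="carton": m[230:290,320:385]=(h[230:290,320:385,1]>80)&(h[230:290,320:385,2]>25)
    return np.argwhere(m).mean(0)[::-1].round(2),m.sum()
for k in("tape","pliers","carton"): print(k,cen(im0,k),cen(im,k))
```

```text
[553.6 190.9  58. ] [552.8 110.4  58. ] len 80.5 centre [553.2 150.7  58. ] groove y ~152
tape (array([250.15, 143.39]), np.int64(565)) (array([250.12, 143.35]), np.int64(565))
pliers (array([377.69, 143.44]), np.int64(623)) (array([377.67, 143.45]), np.int64(622))
carton (array([354.39, 262.  ]), np.int64(1463)) (array([354.4 , 261.96]), np.int64(1458))
```

```bash
python3 -c "
from bench import r
print(r.sense()['time']); print(r.hand_in())"
```

```text
13.475
the job is handed in; nothing more can be done
None
```

The carriage is in the groove on the ridged plate, as far as my checks can tell, and I handed the job in at 13.5 s with the hand well clear. I pushed it about 175 mm along the rail with closed fingertips on its end face.

- **Push felt:** Sliding took about 2 N. It rose to about 6 N over the first ridge and fell to roughly zero before I stopped pushing.
- **Seating:** The top view puts the carriage centre at y ≈ 150.7 mm. The groove measured y ≈ 152 mm, a 1.3 mm difference that is within the 2 mm calibration. The carriage also ended about 4–5 mm ahead of where the fingers left it, so the ball pulled it on by itself.
- **Other objects:** The tape roll, pliers and carton stayed put to within 0.05 pixel in the top view.
- **Lens:** I did not measure the lens post. The fingers stayed on the end face, and the gripper body stayed about 12 mm above the lens.

No check failed.

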